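Bolt the mixer bowl and fit the beater

TASK

Get the mixer ready: first slide the barrel bolt on its housing fully home into the keeper to lock the bowl, then take the beater (the one with two paddle frames) from the tray, put it over the drive shaft in the bowl and turn it until the splines mesh and it slides down. Press it fully home against the sprung seat and finish like that, still gripping the beater and keeping it pressed down, and leave the juicing cone standing where it is.

Things in the scene. Friction and masses are not known exactly. Their poses are not given: they have to be found in the camera images.
- machine: White mixer housing, 280 x 260 mm, top 55 mm above the table, fixed. Origin under its centre, -x its front (robot) side, z up. Shallow round steel bowl on top: rim 196 mm across, 105 mm above the table, axis at x = +30 mm; drive shaft in its middle. Barrel bolt along the front edge.
- bolt_knob (a point): Top centre of the bolt's upright round steel knob, 14 mm diameter. z up; the bolt slides along +y (level, along the housing's front edge) into its keeper, a small steel block strapped to the bowl. Rod top 40 mm, staples 35 mm, keeper 32 mm below the knob's top; bowl rim 7 mm below it and 40 mm away on the +x side.
- bolt (a joint): Travel of the bolt in m: 0 fully drawn back, 0.045 fully home in its keeper (end stop). About 1.5 N friction; stays where it is left.
- drive_nose (a point): Tip of the upright steel drive shaft, 58 mm above the bowl's floor. z up. Tapered nose 9 mm long, then round pilot 16 mm diameter; 22 mm below the tip begin the flat tops of four fins (splines), a cross 28 mm across, 6 mm thick, along this frame's x and y, down to the bowl floor. Its turn angle varies between starts; stiff to turn (0.5 N m).
- seat (a joint): Travel of the sprung seat (white disc, 44 mm diameter, round the shaft's foot), in m: 0 up (top 40 mm below the shaft tip), 0.008 fully down (stop). The spring pushes up with 7 N at 0 and 12 N at 0.008, more than the beater's weight: it stays down only while pressed.
- beater_center (a point): Centre of the beater: half-way up on its axis, 50 mm above its underside; z up, 100 mm tall, 0.15 to 0.31 kg. Lower 56 mm: grey hub, 40 mm diameter. Two open steel paddle frames along +x and -x, 61 mm from the axis, 46 mm high. Top 44 mm: flat grip bar, 40 mm along x, 16 mm thick along y; pinch it across y.
- hub_mouth (a point): Centre of the beater hub's open underside; axes as the beater's. Hollow 50 mm deep; inner teeth (18 mm between opposite ones) leave four key-ways along x and y that take the shaft's fins, any of the 4 ways, within 0.12 rad. This point lies 26 mm below the shaft tip when teeth rest on fins unmeshed, 40 mm when meshed on the raised seat, 48 mm fully home.
- tray: Flat aluminium draining tray, 200 x 300 mm, floor 4 mm thick, rim 14 mm high; origin under its centre, x across its 200 mm side, z up. The beater and the juicing cone stand on it.
- cone_center (a point): Bystander: white plastic juicing cone, 54 mm diameter, 70 mm tall, standing on the tray beside the beater, without paddles; its centre, half-way up.
There are look-alikes about, which are no part of the job. What is shaped like the part that bears beater_center but red is not meant.

How it is judged:
By the outcome, as a careful person would: the job done as asked, in the order asked, and still so for the second after the job is handed in, while the arm keeps its last pose, push and grip.
It also fails if it takes over 54 s, if anything falls off the work surface, if the arm or the gripper's body presses on something with over 40 N, if the wrist force passes 120 N, or if a joint passes its speed limit or range.

ROBOT

A 6-joint arm with a two-finger parallel gripper is mounted at the origin on the work surface. World frame = base frame: x ahead of the robot, y to its left, z up, the work surface at z = 0. Lengths are in m, angles in rad, forces in N, time in s.
With the tool pointing down it reaches from about 0.25 to 0.775 m from the base axis. Payload 8.9 kg.
Tool frame: the origin (TCP) lies on the centre line of the jaws, within the pads' length; the fingertips stand 22 mm ahead of it and the grasp point (between the pads) lies 3 mm ahead of it (bot.tips_ahead is the distance from the TCP to the fingertips, in m); z points along the fingers, y is the direction in which the jaws open and shut (so a half turn about z gives the same grasp; the last joint's range is limited). The gripper opens to 85 mm and grips with 20 to 120 N. Pads are 22 mm wide; open, the fingers measure 114 mm over their backs; the gripper's body (76 mm by 85 mm) begins 54 mm behind the grasp point. The pads swing forward as they close: fully open they stand 13 mm farther back than shut.
Start: joints at [0.996, 0.291, -0.153, 1.127, 0, 1.431], TCP at [0.222, 0.476, 0.253] pointing down, gripper open.
Joint ranges: [-2.52, 2.52], [-0.91, 1.74], [-1.3, 1.37], [-1.96, 2.02], [-1.52, 1.47], [-3.14, 3.14]. Speed limits (rad/s): [2.22, 2.22, 2.79, 3.14, 3.14, 3.14].

INTERFACE

Orientations are given as [roll, pitch, yaw] about the fixed x, y, z axes, in that order (R = Rz(yaw) Ry(pitch) Rx(roll)).
In Python, from bench import bot gives the robot as it stands.
- The arm moves only by the tool step_arm, never from a script. Its argument "targets" is a list of rows, each a list of 6 numbers: the shift along the tool's x, y, z in m, then the turn, a rotation vector about the tool's x, y, z in rad. A call has 1 to 5 rows; each row is the pose to reach, as a shift and turn from the pose measured when the call began, along the tool's axes at that moment; what a row does not reach only later rows make up. A row lasts 1/8 s, in which the tool goes at most 62.5 mm and 10.7 degrees, less where a joint would pass 70% of its speed; a pose out of reach is approached as far as the arm can. A call with a gripper value outside its range is refused whole. "jaw" is the closure, from 0 (fully open) to 1 (shut), set as the call begins (left out, the last holds). The fingers move at their own pace and stop on an object; the grip force is fixed at half the most. Time passes only in rows, so rows that repeat a pose let the fingers close. It gives the time, the measured TCP pose, the force and the opening at its end, in the units of the state.
- bot.get_obs(): the state, without advancing time (a new reading comes with each control period).
- bot.grab_frame(name): name is "scene" or "top"; returns a dict with "color" (420x560x3 uint8, red, green, blue), "vfov" (degrees; the focal length in pixels is half the picture's height over the tangent of half this angle, whatever the lens; pixels are square), "cx", "cy" (the principal point, pixels), "rvec" (rotation vector, rad) and "tvec" (3), from world to camera coordinates, as OpenCV has them. Camera axes: x right, y down, z forward; pixel columns grow to the right and rows downward; lengths in m; the calibration is good to about 2 mm. A picture is of the moment at which its call begins. There is no depth.
- bot.job_done(): hands the job in, once; it reports no verdict.
The state is a dict: "time": time; "joint_positions": joint angles; "joint_vel": joint speeds; "joint_torque": joint torques, N m; "eef_pos": TCP position; "tcp_rot": TCP orientation; "contact_force": force on the tool from outside, world axes, zero at the start; "wrist_torque": the same for the moment, N m; "grip_width": opening from 0.0 (shut) to 1.0 (fully open).
Only numpy, scipy, OpenCV 4.12 (cv2) and the standard library are available. Lean on these libraries where they do the work, as an engineer would, in place of code of your own. Each camera call takes 0.05 s, during which the arm holds its last target. There are 200 camera calls.

## Working session

There is one attempt and no reset: what is moved stays moved. The work goes in short steps, Python scripts to look and compute and a tool call to move; the robot and the scene stay as the last step left them, time stands still between calls to the robot, and variables do not carry over. Pictures are saved under pics/ and viewed, about 8 in all and at most 12, crops included, and the job is handed in when it is done.

Besides the shell and the picture viewer there is one more tool, called after ">>>" by a JSON object that holds its "method" and its "body". step_arm: Moves the arm, as the interface text tells. Its arguments: {"type":"object","properties":{"targets":{"type":"array"},"jaw":{"type":"number"}},"required":["targets"]}

```bash
ls; mkdir -p pics; cat > h.py <<'E'
import numpy as np, cv2
from bench import bot
def grab(n):
    f=bot.grab_frame(n); return f
def K(f):
    h=f["color"].shape[0]; fo=h/2/np.tan(np.radians(f["vfov"])/2)
    return np.array([[fo,0,f["cx"]],[0,fo,f["cy"]],[0,0,1.]])
def ray(f,uv):
    R=cv2.Rodrigues(np.array(f["rvec"],float))[0]; t=np.array(f["tvec"],float).ravel()
    return -R.T@t, R.T@np.linalg.solve(K(f),[uv[0],uv[1],1.])
def atz(f,uv,z):
    o,d=ray(f,uv); return o+d*(z-o[2])/d[2]
def proj(f,P):
    return cv2.projectPoints(np.array(P,float).reshape(-1,1,3),np.array(f["rvec"],float),np.array(f["tvec"],float),K(f),None)[0].reshape(-1,2)
def tri(f1,u1,f2,u2):
    o1,d1=ray(f1,u1);o2,d2=ray(f2,u2)
    s=np.linalg.lstsq(np.c_[d1,-d2],o2-o1,rcond=None)[0]
    a=o1+d1*s[0];b=o2+d2*s[1]; return (a+b)/2,np.linalg.norm(a-b)
def save(f,name,crop=None,s=1):
    im=f["color"][:,:,::-1]
    if crop: x0,y0,x1,y1=crop; im=im[y0:y1,x0:x1]
    cv2.imwrite("pics/"+name,cv2.resize(im,None,fx=s,fy=s,interpolation=cv2.INTER_CUBIC))
E
python3 - <<'E'
from h import *
import pickle
S={n:grab(n) for n in("scene","top")}
pickle.dump(S,open("s0.pkl","wb"))
for n,f in S.items():
    save(f,n+"0.png",None,1.4); print(n,f["vfov"],f["cx"],f["cy"],ray(f,(280,210))); print(f.keys())
print(bot.get_obs())
E
```

```text
pics
scene 43.758897697806404 278.3005107839709 220.79697445040685 (array([ 1.17007013, -0.45393729,  1.10166314]), array([-0.54201267,  0.3711461 , -0.75426103]))
dict_keys(['color', 'vfov', 'cx', 'cy', 'rvec', 'tvec'])
top 48.897289424390614 276.3368190018754 205.0051733278802 (array([0.42601493, 0.00619774, 1.20026472]), array([ 0.0403584 ,  0.01606365, -0.99914613]))
dict_keys(['color', 'vfov', 'cx', 'cy', 'rvec', 'tvec'])
{'time': 0.1, 'joint_positions': array([ 9.95679289e-01,  2.91215272e-01, -1.54017136e-01,  1.12672904e+00,
        2.18665837e-05,  1.43149219e+00]), 'joint_vel': array([ 0.00043977, -0.00246098,  0.0024735 , -0.0011254 , -0.00054237,
        0.00052465]), 'joint_torque': array([ 1.02737118e-03, -5.37979317e+01,  3.31918931e+01,  9.23090091e-03,
       -2.97347196e-04,  1.95034090e-05]), 'eef_pos': array([0.22142153, 0.47562429, 0.25280682]), 'tcp_rot': array([-3.14044186e+00, -1.83436117e-04,  2.70577964e+00]), 'contact_force': array([-0.24058707,  0.42214826, -0.50514897]), 'wrist_torque': array([0.03398965, 0.00950826, 0.00620465]), 'grip_width': 1.0030953560789377}
```

View pics/scene0.png

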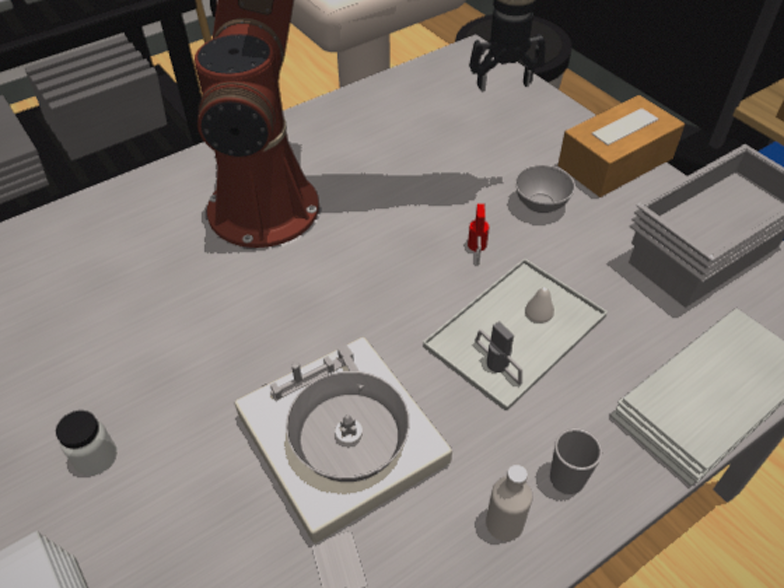

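View pics/top0.png

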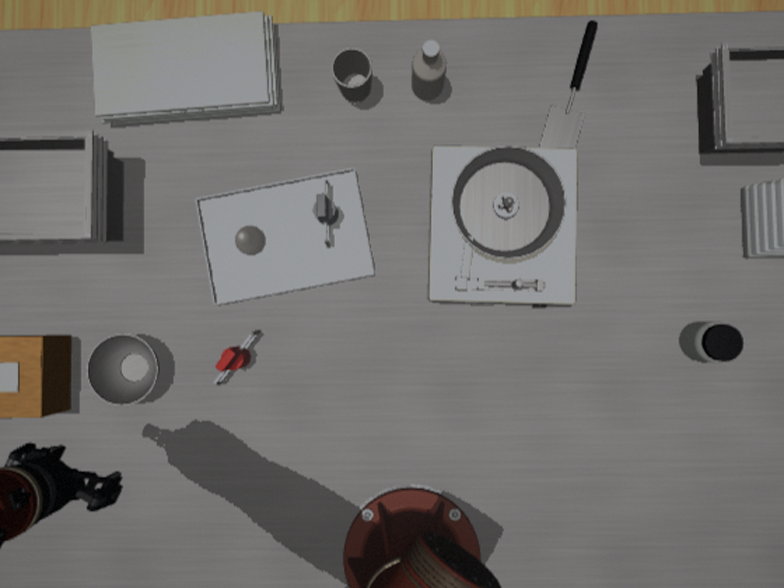

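The scene view shows the grey two-paddle beater on the tray at (500,350) in the view, which is about (357,250) in the raw image. The juicing cone is at (540,303) and the red look-alike is on the table at (479,235). In the top view the beater is at (327,207), the red one at (233,358), the shaft at (506,205) and the bolt at (505,285). I choose the grey one on the tray and check it in a close crop.

```bash
python3 - <<'E'
from h import *
import pickle
S=pickle.load(open("s0.pkl","rb"))
def c(n,x0,y0,w,h,s): return cv2.resize(S[n]["color"][y0:y0+h,x0:x0+w,::-1],None,fx=s,fy=s,interpolation=cv2.INTER_CUBIC)
# scene beater (330,220)+50x50... all x5, 400x300 tiles => 80x60 px
a=c("scene",325,220,80,60,5); b=c("top",200,120,80,60,5); d=c("scene",190,245,80,60,5); e=c("top",315,160,80,60,5)
cv2.imwrite("pics/m1.png",np.vstack([np.hstack([a,b]),np.hstack([d,e])]))
E
```

```text
(no output)
```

View pics/m1.png

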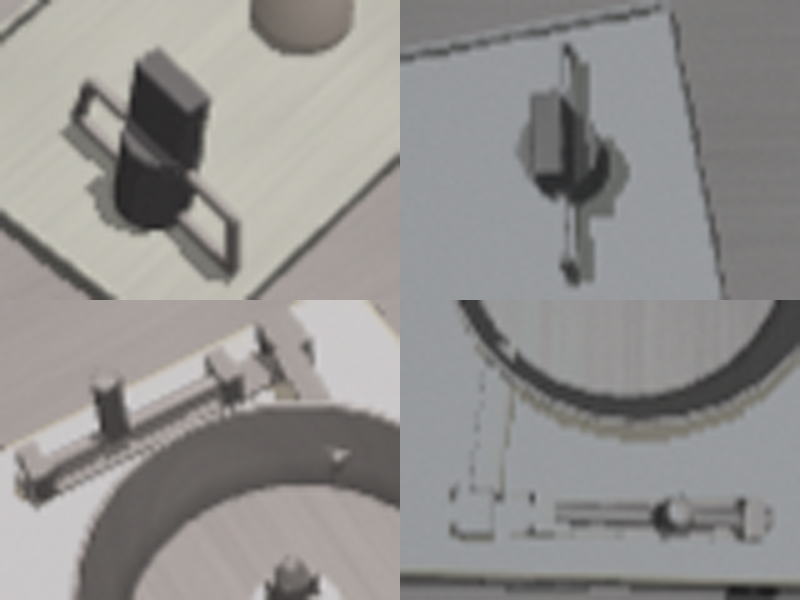

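The crop confirms the grey beater, with its bar and two paddle frames running nearly along world x. It also shows the bolt drawn back, with the knob at top (371.0,201.6) and scene (210.8,260.6), and the keeper on the +y side. Next I triangulate the points and zoom in on the shaft.

```bash
python3 - <<'E'
from h import *
import pickle
S=pickle.load(open("s0.pkl","rb")); T=S["top"];C=S["scene"]
def tp(n,x0,y0,tx,ty,s=5): return (x0+(tx+.5)/s-.5, y0+(ty+.5)/s-.5)
kt=tp("top",315,160,282,210);ks=tp("s",190,245,106,80)
print("knob",tri(T,kt,C,ks))
bt=tp("t",200,120,149,134); bs=tp("s",325,220,172,80)
print("barTop",tri(T,bt,C,bs),atz(T,bt,.104))
for a,b in [((168,48),(172,280))]:
    print("paddle ends z~.05",[atz(T,tp("t",200,120,*p),.05) for p in (a,b)])
for a,b in [((149,95),(149,175))]:
    print("bar ends",[atz(T,tp("t",200,120,*p),.104) for p in (a,b)])
co=np.array([(432,147),(577,148),(576,303),(430,301)])/1.4
P=np.array([atz(T,c,.055) for c in co]);print("housing",P.round(4),P.mean(0))
st=np.array([506,203])/1.4;ss=tp("s",190,245,292,265)
print("shaft",tri(T,st,C,ss))
a=T["color"][130:160,341:381,::-1];b=C["color"][285:315,228:268,::-1]
cv2.imwrite("pics/sh.png",np.hstack([cv2.resize(i,None,fx=10,fy=10,interpolation=cv2.INTER_CUBIC) for i in(a,b)]))
E
```

```text
knob (array([ 0.48845394, -0.18850601,  0.1073065 ]), np.float64(0.006137512955142419))
barTop (array([0.62735483, 0.14623392, 0.09884971]), np.float64(0.0059549703255276035)) [0.62470541 0.14308234 0.104     ]
paddle ends z~.05 [array([0.67802458, 0.13985795, 0.05      ]), array([0.56047722, 0.13886668, 0.05      ])]
bar ends [array([0.64357808, 0.14292645, 0.104     ]), array([0.60490026, 0.14324592, 0.104     ])]
housing [[ 0.7346 -0.0507  0.055 ]
 [ 0.7276 -0.3084  0.055 ]
 [ 0.4518 -0.2988  0.055 ]
 [ 0.4589 -0.0424  0.055 ]] [ 0.59323765 -0.1750815   0.055     ]
shaft (array([ 0.62304447, -0.17039968,  0.10594824]), np.float64(0.00369746934944968))
```

View pics/sh.png

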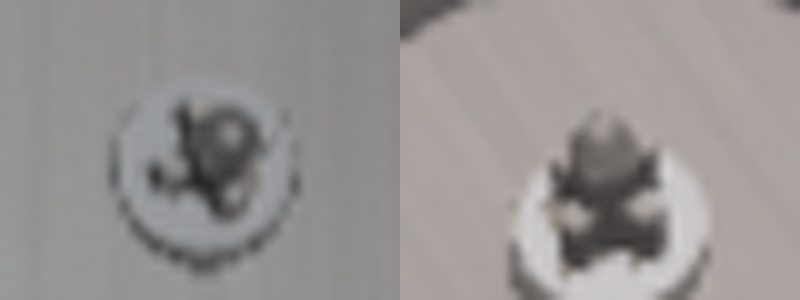

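The zoom shows the shaft tip at about top (363.8,142.8) and scene (248,296). The fins form a clear cross lying roughly diagonal to the world axes. I recompute with these pixels.

```bash
python3 - <<'E'
from h import *
import pickle
S=pickle.load(open("s0.pkl","rb")); T=S["top"];C=S["scene"]
st=(341+22.75,130+12.7); ss=(228+20,285+11.2)
print("shaft",tri(T,st,C,ss)); 
for z in(.105,.11,.115,.12): print(z,atz(T,st,z),atz(C,ss,z))
kt=(371.0,201.6);ks=(210.8,260.6)
print("knob .112",atz(T,kt,.112),atz(C,ks,.112))
dt=(341+20.2,130+16.5)
print("disc",[atz(T,dt,z) for z in(.065,.075)])
# fin tip directions in top tile, z=tip-.022..: fin ends
ctr=(208,170)
for p in [(185,105),(155,180),(235,210),(262,150)]:
    print(p,atz(T,(341+p[0]/10-.45,130+p[1]/10-.45),.09))
# tray corners (top view /1.4) vs scene
tc=np.array([(197,200),(355,170),(374,275),(217,303)])/1.4
sc=np.array([(605,313),(507,405),(426,345),(525,263)])/1.4
print("tray",[atz(T,c,.014).round(4) for c in tc],[atz(C,c,.014).round(4) for c in sc])
hs=np.array([(450,456),(314,534),(237,408),(363,340)])/1.4
print("housing scene",[atz(C,c,.055).round(4) for c in hs])
# reproject model of fins
E
```

```text
shaft (array([ 0.62659222, -0.17300383,  0.11888013]), np.float64(0.00567624854496131))
0.105 [ 0.62767726 -0.17776625  0.105     ] [ 0.6205045  -0.16663065  0.105     ]
0.11 [ 0.62675665 -0.17692644  0.11      ] [ 0.62326153 -0.16807199  0.11      ]
0.115 [ 0.62583604 -0.17608662  0.115     ] [ 0.62601856 -0.16951333  0.115     ]
0.12 [ 0.62491543 -0.17524681  0.12      ] [ 0.62877558 -0.17095468  0.12      ]
knob .112 [ 0.48663053 -0.1903283   0.112     ] [ 0.49350661 -0.1872725   0.112     ]
disc [array([ 0.62570756, -0.1780057 ,  0.065     ]), array([ 0.62394857, -0.17638314,  0.075     ])]
(185, 105) [ 0.63709165 -0.16913873  0.09      ]
(155, 180) [ 0.61897843 -0.16152059  0.09      ]
(235, 210) [ 0.61135062 -0.18056593  0.09      ]
(262, 150) [ 0.62581125 -0.18738544  0.09      ]
tray [array([0.6545, 0.3863, 0.014 ]), array([0.7053, 0.0908, 0.014 ]), array([0.5094, 0.0579, 0.014 ]), array([0.462 , 0.3487, 0.014 ])] [array([0.6649, 0.3869, 0.014 ]), array([0.7145, 0.0977, 0.014 ]), array([0.528 , 0.0608, 0.014 ]), array([0.4768, 0.3502, 0.014 ])]
housing scene [array([ 0.752 , -0.0597,  0.055 ]), array([ 0.7379, -0.3039,  0.055 ]), array([ 0.4752, -0.2964,  0.055 ]), array([ 0.4777, -0.0444,  0.055 ])]
```

```bash
cat > fit.py <<'E'
from h import *
import pickle
from scipy.optimize import least_squares
S=pickle.load(open("s0.pkl","rb")); T=S["top"];C=S["scene"]
tc=np.array([(197,200),(355,170),(374,275),(217,303)])/1.4; hc=np.array([(432,147),(577,148),(576,303),(430,301)])/1.4
sc=np.array([(605,313),(507,405),(426,345),(525,263)])/1.4; hs=np.array([(450,456),(314,534),(237,408),(363,340)])/1.4
def box(p,a,b,z):
    c,s=np.cos(p[2]),np.sin(p[2]); L=np.array([(a,b),(a,-b),(-a,-b),(-a,b)])
    return np.c_[L@np.array([[c,s],[-s,c]])+p[:2],np.full(4,z)]
def pj(f,P,k): return cv2.projectPoints(P.reshape(-1,1,3),np.array(f["rvec"],float),np.array(f["tvec"],float),K(f),np.array([k,0,0,0.]))[0].reshape(-1,2)
def res(q,kk=True):
    B=[box(q[2:5],.1,.15,.014),box(q[5:8],.14,.13,.055)]
    k=q[:2] if kk else (0,0)
    return np.concatenate([(pj(f,P,k[i])-m).ravel() for i,f,ms in((0,T,(tc,hc)),(1,C,(sc,hs))) for P,m in zip(B,ms)])
x0=[0,0,.58,.22,.17,.593,-.175,-.03]
for kk in(True,False):
    r=least_squares(res,x0,args=(kk,),loss="soft_l1"); print(r.x.round(4),"rms",np.sqrt(np.mean(res(r.x,kk)**2)))
    print(res(r.x,kk).round(1).reshape(4,8))
E
python3 fit.py
```

```text
[-0.1416 -0.028   0.589   0.2246  0.1775  0.5992 -0.177  -0.0366] rms 2.4382046887728577
[[ 0.7 -1.4 -1.4 -2.8 -0.6 -3.  -1.  -0.9]
 [ 0.3 -2.8 -1.3 -0.7 -0.5 -1.3 -0.2 -2.1]
 [-0.6 -1.4 -1.2  0.4 -3.  -2.5 -1.9 -3.2]
 [ 0.3 -4.5 -4.1  0.3 -5.9 -5.1 -2.2 -3.9]]
[ 0.      2.678   0.5882  0.2227  0.1721  0.5982 -0.1747 -0.0353] rms 2.578611597713917
[[-0.5 -2.5 -0.5 -2.7  0.  -2.3 -1.8 -0.8]
 [-0.4 -3.2  0.4 -2.3  0.3 -0.8 -1.1 -1.6]
 [-0.8 -1.  -2.3  0.6 -3.8 -2.6 -2.1 -3.1]
 [ 1.  -5.3 -3.4 -0.2 -5.4 -5.6 -1.7 -4.6]]
```

```bash
cat > d.py <<'E'
import sys
from h import *
from scipy.spatial.transform import Rotation as Ro
o=bot.get_obs(); R=Ro.from_euler("xyz",o["tcp_rot"]); p=np.array(o["eef_pos"])
t=[float(a) for a in sys.argv[1:5]]
Rt=Ro.from_euler("xyz",[np.pi,0,t[3]])
print("t",round(o["time"],2),"p",p.round(4),"rpy",o["tcp_rot"].round(3),"F",o["contact_force"].round(1),"M",o["wrist_torque"].round(2),"w",round(o["grip_width"],3),"j",o["joint_positions"].round(2))
print("shift",R.inv().apply(np.array(t[:3])-p).round(4),"turn",(R.inv()*Rt).as_rotvec().round(4))
E
python3 d.py .489 -.19 .22 3.106
```

```text
t 0.1 p [0.2214 0.4756 0.2528] rpy [-3.14  -0.     2.706] F [-0.2  0.4 -0.5] M [0.03 0.01 0.01] w 1.003 j [ 1.    0.29 -0.15  1.13  0.    1.43]
shift [-0.5236 -0.4904  0.0333] turn [-1.100e-03 -4.000e-04 -4.002e-01]
```

>>> {"method": "step_arm", "body": {"targets": [[-0.045,-0.042,0,0,0,-0.05],[-0.09,-0.084,0,0,0,-0.1],[-0.135,-0.127,0,0,0,-0.15],[-0.18,-0.169,0,0,0,-0.2],[-0.225,-0.212,0,0,0,-0.25]]}}

```text
time: 0.72
eef_pos: [0.3362, 0.1867, 0.253]
tcp_rot: [-3.141, -0.0, 2.958]
contact_force: [1.0, 0.4, 0.1]
grip_width: 1.002
```

```bash
python3 d.py .489 -.19 .22 3.106
```

```text
t 0.72 p [0.3362 0.1867 0.253 ] rpy [-3.141 -0.     2.958] F [1.  0.4 0.1] M [ 0.01 -0.01 -0.01] w 1.002 j [ 0.32  0.02 -0.48  1.07 -0.    0.5 ]
shift [-0.219  -0.3424  0.0333] turn [-9.00e-04 -1.00e-04 -1.48e-01]
```

>>> {"method": "step_arm", "body": {"targets": [[-0.033,-0.051,0,0,0,-0.03],[-0.066,-0.103,0,0,0,-0.06],[-0.099,-0.154,0,0,0,-0.09],[-0.132,-0.205,0.0,0,0,-0.12],[-0.165,-0.257,0,0,0,-0.148]]}}

```text
time: 1.35
eef_pos: [0.4518, -0.0982, 0.2531]
tcp_rot: [-3.141, -0.0, 3.107]
contact_force: [1.3, 0.2, -0.1]
grip_width: 1.004
```

```bash
python3 d.py .489 -.19 .18 3.106
```

```text
t 1.35 p [ 0.4518 -0.0982  0.2531] rpy [-3.141 -0.     3.107] F [ 1.3  0.2 -0.1] M [ 0.03 -0.05  0.02] w 1.004 j [-0.37  0.17 -0.31  1.09 -0.   -0.34]
shift [-0.0404 -0.0904  0.0732] turn [-0.0006 -0.0001  0.0006]
```

>>> {"method": "step_arm", "body": {"targets": [[-0.02,-0.045,0.025,0,0,0],[-0.04,-0.09,0.05,0,0,0],[-0.04,-0.09,0.073,0,0,0],[-0.04,-0.09,0.073,0,0,0]]}}

```text
time: 1.85
eef_pos: [0.4872, -0.1892, 0.1784]
tcp_rot: [3.14, -0.004, 3.106]
contact_force: [0.2, -0.1, 0.3]
grip_width: 1.001
```

```bash
python3 - <<'E'
from h import *
import pickle
S={n:grab(n) for n in("scene","top")}; pickle.dump(S,open("s1.pkl","wb"))
o=bot.get_obs(); p=np.array(o["eef_pos"]); print(p)
tip=p-[0,0,.009]  # open: tips 22-13 ahead
y=np.array([0.035,.9994,0])
P=[tip,tip+y*.0425,tip-y*.0425,[.489,-.19,.112]]
ims=[]
for n,(x0,y0) in(("scene",(170,205)),("top",(320,145))):
    f=S[n]; im=cv2.resize(f["color"][y0:y0+90,x0:x0+100,::-1],None,fx=4,fy=4,interpolation=cv2.INTER_CUBIC)
    for i,q in enumerate(proj(f,P)): cv2.circle(im,(int((q[0]-x0+.5)*4),int((q[1]-y0+.5)*4)),3,[(0,0,255),(0,255,0),(255,0,0),(0,255,255)][i],1)
    ims.append(im)
cv2.imwrite("pics/k1.png",np.hstack(ims))
E
```

```text
[ 0.48846813 -0.18921933  0.18061402]
```

View pics/k1.png

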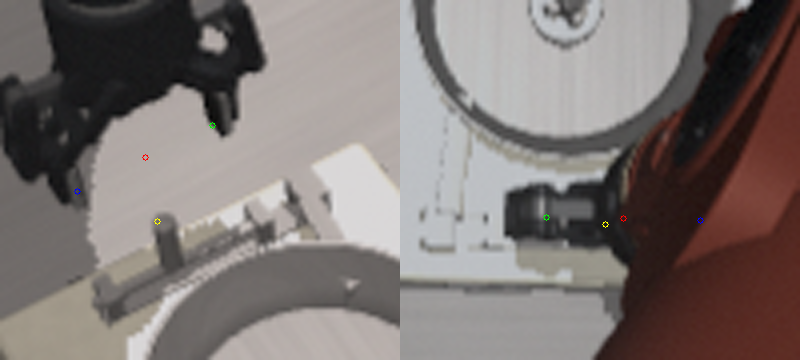

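The picture shows the open jaws straddling the knob line. In the scene tile the knob top is at (166,215) and the fingertips are at (75,203) and (227,132). The scene camera is therefore off by about (+1.5..2, +2.5) px here, so I correct for that.

```bash
python3 - <<'E'
from h import *
import pickle
S=pickle.load(open("s0.pkl","rb")); T=S["top"];C=S["scene"]
b=np.array([1.8,2.6])
print("knob",atz(C,np.array([210.9,258.4+.5])-b+[0,1.5],.112), tri(T,(371.0,201.6),C,np.array([210.9,260.0])-b))
print("shaft",tri(T,(363.75,142.7),C,np.array([248,296.2])-b))
bt=(200+149.5/5-.5,120+134.5/5-.5);bs=np.array((325+172.5/5-.5,220+80.5/5-.5))
print("bar",tri(T,bt,C,bs-b),tri(T,bt,C,bs-b*.6))
hs=np.array([(450,456),(314,534),(237,408),(363,340)])/1.4
print("housing scene",[atz(C,c-b,.055).round(4) for c in hs])
E
python3 d.py .488 -.189 .118 3.106
```

```text
knob [ 0.48426185 -0.1864856   0.112     ] (array([ 0.48681006, -0.18836023,  0.11798791]), np.float64(0.0020325405907857066))
shaft (array([ 0.62415849, -0.17331638,  0.12671802]), np.float64(0.0018672555612077103))
bar (array([0.62465049, 0.14364282, 0.1085097 ]), np.float64(0.0026606554963656574)) (array([0.62572817, 0.14467725, 0.10465451]), np.float64(0.0039742257100476176))
housing scene [array([ 0.7446, -0.059 ,  0.055 ]), array([ 0.7309, -0.3041,  0.055 ]), array([ 0.4663, -0.2965,  0.055 ]), array([ 0.4681, -0.0435,  0.055 ])]
t 1.95 p [ 0.4885 -0.1892  0.1806] rpy [-3.141 -0.     3.107] F [-0.5  0.1  0.8] M [0.02 0.04 0.01] w 0.999 j [-0.51  0.34 -0.28  0.95 -0.   -0.47]
shift [0.0004 0.0002 0.0626] turn [-0.0005 -0.0004  0.0009]
```

>>> {"method": "step_arm", "body": {"targets": [[0.001,0,0.03,0,0,0],[0.002,0,0.05,0,0,0],[0.002,0,0.064,0,0,0],[0.002,0,0.064,0,0,0]]}}

```text
time: 2.45
eef_pos: [0.4864, -0.1888, 0.1167]
tcp_rot: [-3.141, -0.001, 3.108]
contact_force: [1.1, -0.0, 0.7]
grip_width: 1.001
```

>>> {"method": "step_arm", "body": {"targets": [[0,0,0,0,0,0],[0,0,0,0,0,0],[0,0,0,0,0,0],[0,0,0,0,0,0],[0,0,0,0,0,0]], "jaw": 1}}

```text
time: 3.08
eef_pos: [0.4866, -0.1873, 0.1172]
tcp_rot: [3.139, 0.0, 3.108]
contact_force: [-1.0, 8.4, 7.6]
grip_width: 0.13
```

```bash
python3 d.py .4885 -.144 .118 3.106
```

```text
t 3.08 p [ 0.4866 -0.1873  0.1172] rpy [3.139 0.    3.108] F [-1.   8.4  7.6] M [1.76 0.01 0.02] w 0.13 j [-0.51  0.4  -0.38  0.79  0.   -0.48]
shift [-0.0005  0.0433 -0.0007] turn [0.0028 0.0001 0.0024]
```

>>> {"method": "step_arm", "body": {"targets": [[0,0.008,0,0,0,0],[0,0.016,0,0,0,0],[0,0.024,0,0,0,0],[0,0.032,0,0,0,0]]}}

```text
time: 3.58
eef_pos: [0.4879, -0.1548, 0.1173]
tcp_rot: [3.139, 0.0, 3.108]
contact_force: [1.5, -1.9, -2.3]
grip_width: 0.133
```

```bash
python3 d.py .4885 -.140 .117 3.106
```

```text
t 3.58 p [ 0.4879 -0.1548  0.1173] rpy [3.139 0.    3.108] F [ 1.5 -1.9 -2.3] M [-0.48 -0.37 -0.05] w 0.133 j [-0.45  0.39 -0.4   0.78  0.   -0.42]
shift [-0.0001  0.0149  0.0003] turn [0.0025 0.0005 0.0024]
```

>>> {"method": "step_arm", "body": {"targets": [[0,0.005,0,0,0,0],[0,0.01,0,0,0,0],[0,0.013,0,0,0,0],[0,0.015,0,0,0,0]]}}

```text
time: 4.08
eef_pos: [0.4885, -0.1416, 0.1174]
tcp_rot: [-3.14, 0.0, 3.108]
contact_force: [-0.5, -15.9, -6.5]
grip_width: 0.132
```

```bash
python3 d.py .4885 -.140 .117 3.106
```

```text
t 4.08 p [ 0.4885 -0.1416  0.1174] rpy [-3.14   0.     3.108] F [ -0.5 -15.9  -6.5] M [-3.3   0.02 -0.07] w 0.132 j [-0.43  0.38 -0.41  0.78 -0.   -0.39]
shift [0.0001 0.0016 0.0003] turn [-0.0018  0.0003  0.0015]
```

>>> {"method": "step_arm", "body": {"targets": [[0,-0.001,0,0,0,0],[0,-0.001,0,0,0,0],[0,-0.001,0,0,0,0],[0,-0.001,-0.03,0,0,0],[0,-0.001,-0.08,0,0,0]], "jaw": 0}}

```text
time: 4.7
eef_pos: [0.4872, -0.1418, 0.197]
tcp_rot: [-3.142, -0.003, 3.108]
contact_force: [0.3, -0.2, 0.4]
grip_width: 1.0
```

```bash
python3 d.py .624 .143 .20 3.14159
```

```text
t 4.7 p [ 0.4872 -0.1418  0.197 ] rpy [-3.142e+00 -3.000e-03  3.108e+00] F [ 0.3 -0.2  0.4] M [-0.04 -0.07 -0.01] w 1.0 j [-0.43  0.3  -0.3   0.98 -0.   -0.39]
shift [-0.127   0.2892 -0.0034] turn [ 0.    -0.003 -0.034]
```

>>> {"method": "step_arm", "body": {"targets": [[-0.02,0.05,-0.01,0,0,-0.01],[-0.045,0.102,-0.01,0,0,-0.02],[-0.07,0.155,-0.01,0,0,-0.034],[-0.093,0.21,-0.01,0,0,-0.034],[-0.116,0.263,-0.01,0,0,-0.034]]}}

```text
time: 5.32
eef_pos: [0.6126, 0.1193, 0.2067]
tcp_rot: [3.141, -0.003, -3.141]
contact_force: [1.2, -0.5, -0.5]
grip_width: 1.002
```

>>> {"method": "step_arm", "body": {"targets": [[0,0.01,0.0,0,0,0],[0,0.01,0.0,0,0,0]]}}

```text
time: 5.58
eef_pos: [0.612, 0.1299, 0.2063]
tcp_rot: [3.141, -0.004, -3.14]
contact_force: [-0.0, -0.1, 0.3]
grip_width: 1.001
```

```bash
python3 d.py .624 .143 .17 3.14159
python3 - <<'E'
from h import *
import pickle
S={n:grab(n) for n in("scene","top")}; pickle.dump(S,open("s2.pkl","wb"))
o=bot.get_obs(); p=np.array(o["eef_pos"])
tip=p-[0,0,.009]; y=np.array([0,1,0])
P=[tip,tip+y*.0425,tip-y*.0425,[.6247,.1435,.104]]
ims=[]
for n,(x0,y0) in(("scene",(310,190)),("scene",(190,240)),):
    f=S[n]; im=cv2.resize(f["color"][y0:y0+100,x0:x0+100,::-1],None,fx=4,fy=4,interpolation=cv2.INTER_CUBIC)
    for i,q in enumerate(proj(f,P)): cv2.circle(im,(int((q[0]-x0+.5)*4),int((q[1]-y0+.5)*4)),3,[(0,0,255),(0,255,0),(255,0,0),(0,255,255)][i],1)
    ims.append(im)
cv2.imwrite("pics/b1.png",np.hstack(ims))
E
```

```text
t 5.58 p [0.612  0.1299 0.2063] rpy [ 3.141 -0.004 -3.14 ] F [-0.  -0.1  0.3] M [-0.02  0.03  0.01] w 1.001 j [0.09 0.51 0.06 1.12 0.   0.09]
shift [-0.0122  0.0131  0.0363] turn [ 0.0001 -0.004   0.0018]
```

View pics/b1.png

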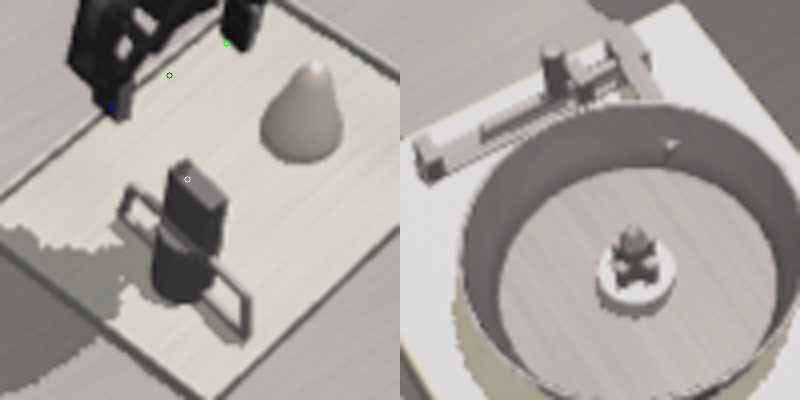

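The scene crop shows the bolt rod in the keeper, with the knob near the staple at (555,55). The beater bar top is at (203,183) and the fingertips are at (118,118) and (240,48), so the bar lies about 2–4 mm further in +y than projected. I aim at y = 0.1455.

>>> {"method": "step_arm", "body": {"targets": [[-0.006,0.008,0.03,0,-0.002,0],[-0.012,0.0155,0.07,0,-0.004,0],[-0.0125,0.0155,0.1,0,-0.004,0],[-0.0125,0.0155,0.116,0,-0.004,0],[-0.0125,0.0155,0.116,0,-0.004,0]]}}

```text
time: 6.3
eef_pos: [0.6236, 0.1427, 0.0902]
tcp_rot: [-3.141, -0.001, 3.14]
contact_force: [-0.6, 0.9, 1.0]
grip_width: 0.999
```

>>> {"method": "step_arm", "body": {"targets": [[0,0,0,0,0,0],[0,0,0,0,0,0],[0,0,0,0,0,0],[0,0,0,0,0,0],[0,0,0,0,0,0]], "jaw": 1}}

```text
time: 6.92
eef_pos: [0.6235, 0.1428, 0.0903]
tcp_rot: [-3.141, -0.001, 3.14]
contact_force: [0.1, -0.4, 0.7]
grip_width: 0.182
```

```bash
python3 d.py .624 .1455 .24 3.14159
```

```text
t 6.92 p [0.6235 0.1428 0.0903] rpy [-3.141e+00 -1.000e-03  3.140e+00] F [ 0.1 -0.4  0.7] M [ 0.02  0.02 -0.05] w 0.182 j [ 0.11  0.63 -0.06  0.88 -0.    0.11]
shift [-0.0003  0.0027 -0.1497] turn [-0.0003 -0.0012 -0.0015]
```

>>> {"method": "step_arm", "body": {"targets": [[0,0,-0.03,0,0,0],[0,0,-0.07,0,0,0],[0,0,-0.11,0,0,0],[0,0,-0.15,0,0,0],[0,0,-0.165,0,0,0]]}}

```text
time: 7.55
eef_pos: [0.6246, 0.143, 0.2574]
tcp_rot: [-3.142, 0.002, 3.14]
contact_force: [-0.3, -0.7, -1.4]
grip_width: 0.175
```

```bash
python3 d.py .6235 -.174 .255 -2.94
```

```text
t 7.55 p [0.6246 0.143  0.2574] rpy [-3.142e+00  2.000e-03  3.140e+00] F [-0.3 -0.7 -1.4] M [ 0.05 -0.02  0.02] w 0.175 j [ 0.11  0.51  0.2   1.25 -0.    0.11]
shift [ 0.0006 -0.317   0.0024] turn [-2.000e-04  2.000e-03 -2.031e-01]
```

>>> {"method": "step_arm", "body": {"targets": [[0,-0.04,0,0,0,-0.03],[0,-0.095,0,0,0,-0.07],[0,-0.15,0,0,0,-0.11],[0,-0.205,0,0,0,-0.15],[0,-0.25,0,0,0,-0.2]]}}

```text
time: 8.18
eef_pos: [0.6235, -0.109, 0.2559]
tcp_rot: [3.141, 0.0, -2.942]
contact_force: [0.0, 0.8, -1.0]
grip_width: 0.181
```

```bash
python3 d.py .6235 -.174 .255 -2.94
```

```text
t 8.18 p [ 0.6235 -0.109   0.2559] rpy [ 3.141  0.    -2.942] F [ 0.   0.8 -1. ] M [ 0.08 -0.01 -0.02] w 0.181 j [-0.29  0.5   0.17  1.24  0.   -0.49]
shift [ 0.0129 -0.0637  0.0009] turn [ 0.0003  0.0002 -0.0024]
```

>>> {"method": "step_arm", "body": {"targets": [[0.005,-0.025,0.005,0,0,0],[0.01,-0.05,0.01,0,0,0],[0.013,-0.064,0.018,0,0,0],[0.013,-0.064,0.018,0,0,0]]}}

```text
time: 8.68
eef_pos: [0.6227, -0.1746, 0.2362]
tcp_rot: [3.14, -0.002, -2.943]
contact_force: [0.9, -0.3, -1.3]
grip_width: 0.18
```

```bash
python3 d.py .6235 -.174 .235 -2.94
python3 - <<'E'
from h import *
import pickle
S={n:grab(n) for n in("scene","top")}; pickle.dump(S,open("s3.pkl","wb"))
o=bot.get_obs(); p=np.array(o["eef_pos"]); print(p)
P=[p-[0,0,.0863],p-[0,0,.0302],[.6242,-.174,.118],[.6242,-.174,.0785]]
S0=pickle.load(open("s2.pkl","rb"))
ims=[]
for f in(S["scene"],S0["scene"]):
    x0,y0=200,235; im=cv2.resize(f["color"][y0:y0+90,x0:x0+80,::-1],None,fx=5,fy=5,interpolation=cv2.INTER_CUBIC)
    for i,q in enumerate(proj(f,P)): cv2.circle(im,(int((q[0]-x0+.5)*5),int((q[1]-y0+.5)*5)),3,[(0,0,255),(0,255,0),(255,0,0),(0,255,255)][i],1)
    ims.append(im)
cv2.imwrite("pics/c1.png",np.hstack(ims))
E
```

```text
t 8.68 p [ 0.6227 -0.1746  0.2362] rpy [ 3.140e+00 -2.000e-03 -2.943e+00] F [ 0.9 -0.3 -1.3] M [-0.   -0.01 -0.06] w 0.18 j [-0.39  0.54  0.18  1.22  0.   -0.58]
shift [-0.0009  0.0004  0.0012] turn [ 0.0019 -0.002  -0.0034]
[ 0.62327544 -0.17346752  0.23751688]
```

View pics/c1.png

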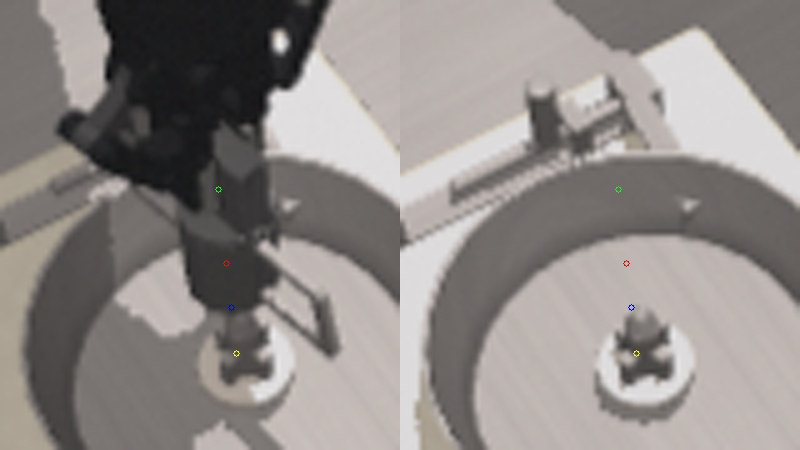

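The crop shows the hub bottom centre at about (232,278) and the shaft tip at about (240,311). Allowing for the vertical direction in the image, the shaft is about 2.5 mm to the right, which is +y. That agrees with the knob having been gripped 3 mm in +y of its top-camera reading. I correct to y = -0.1715 and descend carefully.

```bash
python3 d.py .6235 -.1715 .205 -2.94
```

```text
t 8.78 p [ 0.6233 -0.1735  0.2375] rpy [ 3.14  -0.    -2.942] F [-0.2  0.4 -1.6] M [ 0.04  0.05 -0.01] w 0.178 j [-0.38  0.54  0.18  1.22  0.   -0.58]
shift [-0.0006  0.0018  0.0325] turn [ 0.0012 -0.0004 -0.0019]
```

>>> {"method": "step_arm", "body": {"targets": [[0,0.002,0.007,0,0,0],[0,0.002,0.014,0,0,0],[0,0.002,0.02,0,0,0],[0,0.002,0.026,0,0,0],[0,0.002,0.032,0,0,0]]}}

```text
time: 9.4
eef_pos: [0.6229, -0.1715, 0.2051]
tcp_rot: [3.14, -0.0, -2.942]
contact_force: [0.3, -0.1, -0.9]
grip_width: 0.178
```

```bash
python3 d.py .6235 -.1715 .19 -2.94
```

```text
t 9.4 p [ 0.6229 -0.1715  0.2051] rpy [ 3.14  -0.    -2.942] F [ 0.3 -0.1 -0.9] M [ 0.04 -0.01 -0.02] w 0.178 j [-0.38  0.55  0.12  1.14  0.   -0.58]
shift [-0.0006 -0.0002  0.0151] turn [ 0.0012 -0.0004 -0.0019]
```

No contact so far. I continue in small steps.

>>> {"method": "step_arm", "body": {"targets": [[0,0,0.004,0,0,0],[0,0,0.008,0,0,0],[0,0,0.012,0,0,0]]}}

```text
time: 9.78
eef_pos: [0.6229, -0.1715, 0.1929]
tcp_rot: [3.14, -0.0, -2.942]
contact_force: [-0.1, 0.8, -1.9]
grip_width: 0.178
```

```bash
python3 d.py .6235 -.1715 .185 -2.94
```

```text
t 9.78 p [ 0.6229 -0.1715  0.1929] rpy [ 3.14  -0.    -2.942] F [-0.1  0.8 -1.9] M [-0.01 -0.    0.02] w 0.178 j [-0.38  0.56  0.1   1.12  0.   -0.58]
shift [-0.0006 -0.0001  0.0079] turn [ 0.0011 -0.0003 -0.002 ]
```

>>> {"method": "step_arm", "body": {"targets": [[0,0,0.003,0,0,0],[0,0,0.006,0,0,0],[0,0,0.009,0,0,0],[0,0,0.009,0,0,0]]}}

```text
time: 10.28
eef_pos: [0.6231, -0.1719, 0.1837]
tcp_rot: [3.141, -0.0, -2.942]
contact_force: [2.5, -3.0, -4.0]
grip_width: 0.181
```

```bash
python3 d.py .6235 -.1715 .18 -2.94
```

```text
t 10.28 p [ 0.6231 -0.1719  0.1837] rpy [ 3.141 -0.    -2.942] F [ 2.5 -3.  -4. ] M [-0.96 -0.49  0.  ] w 0.181 j [-0.38  0.56  0.09  1.09  0.   -0.58]
shift [-0.0005  0.0003  0.0037] turn [ 0.0004 -0.0002 -0.0022]
```

>>> {"method": "step_arm", "body": {"targets": [[-0.0006,-0.001,0.002,0,0,0],[-0.0006,-0.001,0.004,0,0,0],[-0.0006,-0.001,0.004,0,0,0]]}}

```text
time: 10.65
eef_pos: [0.6235, -0.1724, 0.1793]
tcp_rot: [3.14, -0.001, -2.942]
contact_force: [0.4, 0.0, -2.8]
grip_width: 0.18
```

```bash
python3 d.py .6235 -.1715 .18 -2.94
```

```text
t 10.65 p [ 0.6235 -0.1724  0.1793] rpy [ 3.140e+00 -1.000e-03 -2.942e+00] F [ 0.4  0.  -2.8] M [-0.07  0.12 -0.04] w 0.18 j [-0.38  0.57  0.08  1.09  0.   -0.58]
shift [-0.0001  0.0009 -0.0007] turn [ 0.0012 -0.0008 -0.0021]
```

Centred on the pilot: the lateral force is gone. I continue down until the teeth rest on the fins.

>>> {"method": "step_arm", "body": {"targets": [[0,0,0.002,0,0,0],[0,0,0.004,0,0,0],[0,0,0.005,0,0,0]]}}

```text
time: 11.02
eef_pos: [0.6237, -0.1726, 0.1743]
tcp_rot: [3.141, -0.001, -2.942]
contact_force: [1.3, -1.8, -0.8]
grip_width: 0.18
```

```bash
python3 d.py .6235 -.1715 .17 -2.94
```

```text
t 11.03 p [ 0.6237 -0.1726  0.1743] rpy [ 3.141e+00 -1.000e-03 -2.942e+00] F [ 1.3 -1.8 -0.8] M [-0.43 -0.12  0.  ] w 0.18 j [-0.38  0.57  0.08  1.08  0.   -0.58]
shift [-0.      0.0011  0.0043] turn [ 0.0009 -0.0005 -0.0021]
```

>>> {"method": "step_arm", "body": {"targets": [[0,-0.0003,0.002,0,0,0],[0,-0.0003,0.004,0,0,0],[0,-0.0003,0.005,0,0,0]]}}

```text
time: 11.4
eef_pos: [0.6237, -0.1728, 0.1691]
tcp_rot: [3.141, -0.001, -2.942]
contact_force: [0.1, -1.3, -1.1]
grip_width: 0.183
```

```bash
python3 d.py .6235 -.1715 .17 -2.94
```

```text
t 11.4 p [ 0.6237 -0.1728  0.1691] rpy [ 3.141e+00 -1.000e-03 -2.942e+00] F [ 0.1 -1.3 -1.1] M [-0.26 -0.09 -0.01] w 0.183 j [-0.38  0.58  0.07  1.06  0.   -0.58]
shift [-0.0001  0.0014 -0.0009] turn [ 0.001  -0.0007 -0.0021]
```

>>> {"method": "step_arm", "body": {"targets": [[0,-0.0002,0.002,0,0,0],[0,-0.0002,0.004,0,0,0],[0,-0.0002,0.005,0,0,0]]}}

```text
time: 11.78
eef_pos: [0.6237, -0.173, 0.1642]
tcp_rot: [3.141, -0.001, -2.942]
contact_force: [-2.1, 0.2, 5.9]
grip_width: 0.176
```

```bash
python3 d.py .6235 -.1715 .16 -2.94
```

```text
t 11.78 p [ 0.6237 -0.173   0.1642] rpy [ 3.141e+00 -1.000e-03 -2.942e+00] F [-2.1  0.2  5.9] M [ 0.07  0.45 -0.02] w 0.176 j [-0.38  0.58  0.06  1.05  0.   -0.58]
shift [-0.0001  0.0015  0.0042] turn [ 0.001  -0.0007 -0.0021]
```

>>> {"method": "step_arm", "body": {"targets": [[0,0,0.001,0,0,0],[0,0,0.002,0,0,0],[0,0,0.002,0,0,0]]}}

```text
time: 12.15
eef_pos: [0.6237, -0.173, 0.1629]
tcp_rot: [3.141, -0.0, -2.942]
contact_force: [-2.9, 0.4, 5.7]
grip_width: 0.178
```

```bash
python3 d.py .6235 -.1715 .16 -2.94
```

```text
t 12.15 p [ 0.6237 -0.173   0.1629] rpy [ 3.141 -0.    -2.942] F [-2.9  0.4  5.7] M [ 0.06  0.6  -0.01] w 0.178 j [-0.38  0.58  0.06  1.05  0.   -0.58]
shift [-0.0001  0.0015  0.0029] turn [ 0.0007 -0.0002 -0.0021]
```

>>> {"method": "step_arm", "body": {"targets": [[0.0005,0,0.001,0,0,0],[0.0005,0,0.002,0,0,0],[0.0005,0,0.003,0,0,0],[0.0005,0,0.004,0,0,0]]}}

```text
time: 12.65
eef_pos: [0.6235, -0.173, 0.16]
tcp_rot: [3.141, 0.001, -2.942]
contact_force: [-1.1, 0.7, 8.0]
grip_width: 0.177
```

```bash
python3 d.py .6235 -.1715 .155 -2.94
```

```text
t 12.65 p [ 0.6235 -0.173   0.16  ] rpy [ 3.141e+00  1.000e-03 -2.942e+00] F [-1.1  0.7  8. ] M [ 0.29  0.45 -0.  ] w 0.177 j [-0.38  0.58  0.05  1.04  0.   -0.58]
shift [-0.0003  0.0015  0.005 ] turn [ 0.0003  0.001  -0.0019]
```

>>> {"method": "step_arm", "body": {"targets": [[0,0,0.001,0,0,0],[0,0,0.002,0,0,0],[0,0,0.003,0,0,0],[0,0,0.004,0,0,0]]}}

```text
time: 13.15
eef_pos: [0.6236, -0.173, 0.1572]
tcp_rot: [-3.141, 0.002, -2.942]
contact_force: [-3.5, 0.4, 10.7]
grip_width: 0.177
```

```bash
python3 d.py .6235 -.1715 .155 -2.94
```

```text
t 13.15 p [ 0.6236 -0.173   0.1572] rpy [-3.141e+00  2.000e-03 -2.942e+00] F [-3.5  0.4 10.7] M [0.27 0.9  0.01] w 0.177 j [-0.38  0.58  0.05  1.03  0.   -0.58]
shift [-0.0002  0.0015  0.0022] turn [-0.0002  0.0018 -0.0018]
```

>>> {"method": "step_arm", "body": {"targets": [[0.0006,0,0.0015,0,-0.002,0],[0.0006,0,0.003,0,-0.002,0],[0.0006,0,0.004,0,-0.002,0],[0.0006,0,0.004,0,-0.002,0]]}}

```text
time: 13.65
eef_pos: [0.6234, -0.1731, 0.1561]
tcp_rot: [-3.14, 0.006, -2.942]
contact_force: [-6.6, 2.6, 21.3]
grip_width: 0.18
```

```bash
python3 d.py .6235 -.1715 .155 -2.94
```

```text
t 13.65 p [ 0.6234 -0.1731  0.1561] rpy [-3.14   0.006 -2.942] F [-6.6  2.6 21.3] M [0.65 1.65 0.02] w 0.18 j [-0.38  0.58  0.04  1.02  0.   -0.58]
shift [-0.0004  0.0015  0.0011] turn [-0.0013  0.006  -0.0016]
```

The stop is reached: about 8.4 mm of spring travel, then a stiff rise to 21 N. One last look before handing in.

```bash
python3 - <<'E'
from h import *
f=grab("scene"); save(f,"end.png",(140,170,460,350),2.5)
o=bot.get_obs(); print(o["eef_pos"],o["contact_force"],o["time"])
E
```

```text
[ 0.6234046  -0.17308088  0.15605191] [-6.68750365  3.12553314 22.26116995] 13.7
```

View pics/end.png

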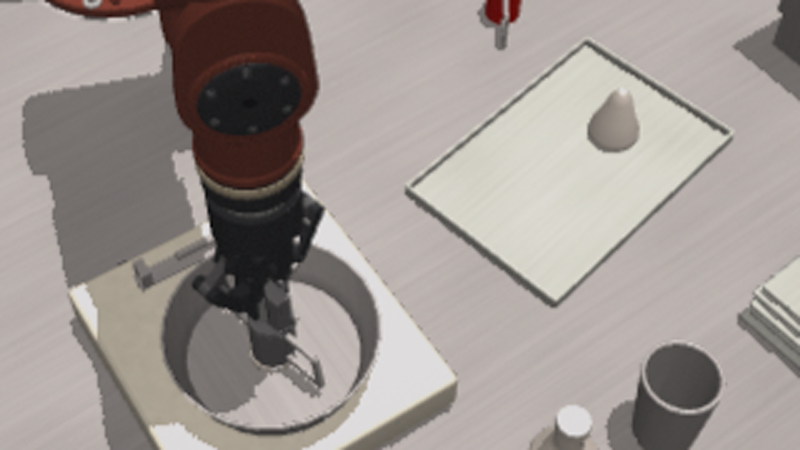

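The beater sits down in the bowl at (270,345), still gripped and over the shaft's foot. The cone stands untouched at (613,120). The knob is hidden by the arm. Handing in.

```bash
python3 -c "
from bench import bot
print(bot.job_done())"
```

```text
the job is handed in; nothing more can be done
None
```

The mixer is ready and the job is handed in at about 13.7 s of the 54 s limit. The bolt is home, and the beater is meshed, pressed down and still gripped.

- **Bolt:** I gripped the knob and slid it about 45 mm along +y until it hit the end stop at 16 N. A later picture showed the rod in the keeper. In the last picture the arm hides the knob, so I did not see the bolt again at the end.
- **Beater:** I took the grey two-paddle beater from the tray and lowered it over the shaft, turned about 0.2 rad from how it stood on the tray. The splines meshed at that angle, so no searching turn was needed.
- **Seat:** The spring force rose from about 7.5 N to about 12.5 N (beater weight included) as the seat went down. After about 8.4 mm of travel it reached a firm stop. It is held there at about 22 N, with a small sideways load of about 7 N left over.
- **Cone:** The last picture shows it standing untouched on the tray.
- **Disagreement:** The two cameras differed by about 4–6 mm on the same points. I corrected for this using the gripper's known position and the contact forces.

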